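# Click the utensil carousel round and hang up the stirring paddle

### The job

Turn the utensil carousel anticlockwise by the black bar on its top to its next click, so that its one empty peg comes round to the front, the robot's side, and let it settle there. Then pick up the steel stirring paddle with the eye in its handle and hang it by the eye on that empty peg, which got bent a little to one side, slid well down the peg towards the hub with the blade hanging down, and let go. Leave the plain spatula and everything else on the bench where it is.

Things in the scene. Friction and masses are not known exactly. Their poses are not given: they have to be found in the camera images.
- stand: Fixed foot of the carousel: dark steel disc 180 mm across and 16 mm high, with a 32 mm post. Origin: centre of its underside, on the bench; z (up) is the carousel's axis. Its -x axis points to the robot side (the stand may be turned by up to 0.35 rad).
- hub (a point): Centre of the top of the carousel's steel hub, on its axis 246 mm above the bench. The hub is 80 mm across, from 178 to 246 mm height, with six 8 mm pegs every 60 degrees round it; five carry utensils (fixed to the carousel, up to 52 mm wide, hanging straight down 51 mm from the axis, lower than 225 mm; their pegs reach 249 mm high), one is empty.
- carousel (a joint): Turn of the carousel, rad, anticlockwise from above. Two spring clicks: 0, where it starts, and +1.047 (60 degrees), where the empty peg faces the stand's -x; stops just beyond (-0.12, +1.17). The crest between lies at 0.52 and takes about 0.4 N m (about 13 N at the bar's ends); beyond it, it pulls itself into the next click when let go. In a click it holds with about 2 N m/rad.
- knob (a point): Grip point of the black bar on top of the hub, on the carousel's axis, 268 mm above the bench: upright bar 64 mm long, 14 mm wide, from 245 to 281 mm height. The frame's x lies along the bar's length, y across it, z up; the bar lies along the stand's x axis when the joint reads 0, and turns with the joint.
- peg (a point): Straight-ahead line of the empty peg (8 mm steel rod, flat-cut end at z = 60 mm). Origin: its root on the hub's surface, 200 mm above the bench, 40 mm from the carousel's axis. z runs outwards, rising at 55 degrees from level; y is level. The rod itself is bent sideways: leaning from the root towards +y or -y, up to 10 mm off this line at the end (see or feel for it); it does not yield below 13 N.
- hub_stop (a point): Point on the peg's line, 23 mm out from its root: here the centre of a 32 mm disc square to the line rests when its upper rim meets the hub.
- paddle: Loose stainless paddle, 181 mm long, 70 to 140 g, flat on the bench: handle 16 mm wide, 6 thick; at one end an eye (ring 32 mm across, 6 thick, 14 mm through hole), at the other a blade 44 x 55 x 4 mm. Origin on the underside at mid handle; x points along the handle to the eye, z up. Eye centre at x = 75 mm, blade centre -62 mm; bare handle from x = -35 to 59 mm.
- eye (a point): Centre of the paddle's hole, at mid thickness; z is the hole's axis.
- neck (a point): A good place to pinch the handle across its 16 mm width: 40 mm from the eye's centre towards the blade, at mid thickness.
- blade (a point): Centre of the paddle's blade.
- spatula: Bystander: a plain steel spatula like the paddle, but with no eye and a narrower blade (28 mm); handle 14 mm wide, 6 mm thick; 180 mm long. It and the paddle may lie in either of two places. Origin on the underside, x along the handle away from the blade.
- bowl: Bystander: yellow plastic bowl, 110 mm across, 50 mm high, on a white bench scale (200 x 170 x 48 mm, fixed).
- beaker: Bystander: steel mug, 84 mm across, 85 mm high.
- jug: Bystander: white plastic bottle, 104 mm across, 200 mm high.
- amber: Bystander: amber glass bottle, 66 mm across, 150 mm high.
- cyl_tall: Bystander: glass cylinder, 32 mm across, 198 mm high, on a 60 mm white foot.
- cyl_short: Bystander: glass cylinder, 28 mm across, 138 mm high, on a 56 mm white foot.
Not all that is in view belongs to the job. Leave any green or purple look-alike of the paddle alone.

How it is judged (in metres and radians):
On the way, in this order (a step that is already met when the one before it is completed fails the run):
1. the carousel stands in its next click, the empty peg facing the robot side, with the paddle not yet hung (value of joint carousel between 0.9572 and 1.1372 rad and velocity of joint carousel between -0.1 and 0.1 rad/s and distance between eye and peg above 0.08 m), for 0.2 s.
2. the paddle's eye is threaded on the empty peg (x of eye in the frame of peg between -0.009 and 0.009 m and y of eye in the frame of peg between -0.012 and 0.012 m and z of eye in the frame of peg between 0 and 0.035 m), for 0.1 s.
At the end, for the whole second after the job is handed in: The paddle hangs still and released on the empty peg: eye centre at most 35 mm out from the peg's root, within 12 mm sideways and 9 mm across of its straight-ahead line, blade centre below 160 mm height; the carousel rests within 0.09 rad of its next click (+1.047) (all of step 2 and value of joint carousel between 0.9572 and 1.1372 rad and z of blade in the frame of stand below 0.16 m and linear speed of paddle below 0.03 m/s and contact force between paddle and the fingers below 0.1 N); the robot touches nothing.
It fails at once if the spatula is moved more than 30 mm (distance of spatula from where it was at the start of the episode above 0.03 m).
It fails at once if a bystander on the bench (bowl, mug, bottle or cylinder) is moved more than 30 mm (distance of any of bowl, beaker, jug, amber, cyl_tall, cyl_short from where it was at the start of the episode above 0.03 m).
It also fails if it takes over 64 s, if anything falls off the work surface, if the arm or the gripper's body presses on something with over 40 N, if the wrist force passes 120 N, or if a joint passes its speed limit or range.

### The arm

A 6-joint arm with a two-finger parallel gripper is mounted at the origin on the work surface. World frame = base frame: x ahead of the robot, y to its left, z up, the work surface at z = 0. Lengths are in mm, angles in rad, forces in N, time in s.
With the tool pointing down it reaches from about 275 to 1000 mm from the base axis. Payload 8.4 kg.
Tool frame: the origin (TCP) lies between the finger pads; the fingertips stand 17 mm ahead of it and the grasp point (between the pads) lies 2 mm behind it; z points along the fingers, y is the line along which they close (so a half turn about z gives the same grasp; the last joint's range is limited). The gripper opens to 85 mm and grips with 20 to 120 N. Pads are 22 mm wide; open, the fingers measure 114 mm over their backs; the gripper's body (76 mm by 85 mm) begins 54 mm behind the grasp point. The pads swing forward as they close: fully open they stand 13 mm farther back than shut.
Start: joints at [-1.313, 0.353, 1.633, -0, 1.155, -0.002], TCP at [160.553, -604.029, 248.281] pointing down, gripper open.
Joint ranges: [-2.63, 2.63], [-0.92, 2.1], [0.06, 2.66], [-1.3, 4.44], [0, 2.69], [-3.02, 3.02]. Speed limits (rad/s): [2.22, 2.22, 2.79, 3.14, 3.14, 3.14].

### API

Orientations are given as [roll, pitch, yaw] about the fixed x, y, z axes, in that order (R = Rz(yaw) Ry(pitch) Rx(roll)).
In Python, from rig import sense, grab_frame, sign_off gives the robot as it stands. The module is installed in compiled form; this text tells all that it offers.
- The arm moves only by the tool send_rows, never from a script. Its argument "moves" is a list that holds one entry, the list of rows, each a list of 7 numbers: the shift along the world's x, y, z in m, then the turn, a rotation vector about the world's x, y, z in rad, then the opening, from -1 (shut) to 1 (fully open). In form: [[[dx, dy, dz, rx, ry, rz, jaw], ...]]. A call has 1 to 10 rows; each row shifts and turns the commanded pose from where the row before left it; what a row does not reach is not made up. A row lasts 1/10 s, in which the tool goes at most 50 mm and 8.59 degrees, less where a joint would pass 70% of its speed; a pose out of reach is approached as far as the arm can. A call with a gripper value outside its range is refused whole. The fingers move at their own pace and stop on an object; "grip_force" is the grip in N (left out, the last holds). Time passes only in rows, so rows that do not move let the fingers close. It gives the time, the measured TCP pose, the force, the opening and the grip force at its end, in the units of the state.
- sense(): the state, without advancing time (a new reading comes with each control period).
- grab_frame(name): name is "scene" or "side" or "wrist"; returns a dict with "img" (384x512x3 uint8, red, green, blue), "mtx" (3x3 intrinsics, pixels), "rvec" (rotation vector, rad) and "tvec" (3), from world to camera coordinates, as OpenCV has them; the wrist camera has in their place "T_tool_cam" (4x4, takes a point from camera to tool coordinates, whose origin is the TCP and whose axes are the flange's). Camera axes: x right, y down, z forward; pixel columns grow to the right and rows downward; lengths in mm; the calibration is good to about 2 mm. The wrist camera is an equidistant fisheye: a pixel r from the principal point sees the ray r / f radians off the axis. A picture is of the moment at which its call begins: read the wrist's pose just before it. There is no depth.
- sign_off(): hands the job in; it is judged then, once.
The state is a dict: "clock": time; "qpos": joint angles; "qvel": joint speeds; "joint_efforts": joint torques, N m; "eef_pos": TCP position; "tcp_rot": TCP orientation; "contact_force": force on the tool from outside, world axes, zero at the start; "wrist_torque": the same for the moment, N m; "opening": opening from 0.0 (shut) to 1.0 (fully open); "grasp_force": force on a finger pad.
Only numpy, scipy, OpenCV 4.12 (cv2) and the standard library are available. Lean on these libraries where they do the work, as an engineer would, in place of code of your own. Each camera call takes 0.05 s, during which the arm holds its last target. There are 200 camera calls.

## Working session

There is one attempt and no reset: what is moved stays moved. The work goes in short steps, Python scripts to look and compute and a tool call to move; the robot and the scene stay as the last step left them, time stands still between calls to the robot, and variables do not carry over. Pictures are saved under pics/ and viewed, at most 10 in all, crops included, and the job is handed in when it is done.

Besides the shell and the picture viewer there is one more tool, called after ">>>" as name([rows], argument=value, ...), one row to a line, values as JSON. send_rows: Moves the arm, as the interface text tells. Its arguments: {"type":"object","properties":{"moves":{"type":"array"},"grip_force":{"type":"number"}},"required":["moves"]}

```bash
mkdir -p pics; cat > h.py <<'E'
import numpy as np, cv2
from rig import sense, grab_frame, sign_off
def RT(f): return cv2.Rodrigues(np.array(f["rvec"],float))[0], np.array(f["tvec"],float).ravel()
def ray(f,u,v):
    R,t=RT(f); K=np.array(f["mtx"]); d=R.T@np.linalg.inv(K)@np.array([u,v,1.]); return -R.T@t, d/np.linalg.norm(d)
def onplane(f,u,v,z):
    o,d=ray(f,u,v); return o+d*(z-o[2])/d[2]
def proj(f,P):
    R,t=RT(f); c=np.array(P,float).reshape(-1,3)@R.T+t; c=c@np.array(f["mtx"]).T; return c[:,:2]/c[:,2:]
def tri(fa,a,fb,b):
    o,d=ray(fa,*a);p,e=ray(fb,*b)
    s=np.linalg.lstsq(np.stack([d,-e],1),p-o,rcond=None)[0]; A=o+d*s[0];B=p+e*s[1]
    return (A+B)/2,np.linalg.norm(A-B)
def save(n,img,crop=None,s=1):
    if crop: x0,y0,x1,y1=crop; img=img[y0:y1,x0:x1]
    img=cv2.resize(img,None,fx=s,fy=s,interpolation=cv2.INTER_CUBIC); cv2.imwrite("pics/"+n+".png",img[:,:,::-1])
E
python3 - <<'E'
from h import *
import pickle
s=grab_frame("scene");d=grab_frame("side");pickle.dump((s,d),open("f0.pkl","wb"))
im=np.vstack([s["img"],d["img"]]); save("a",im,None,0.78) if 0 else None
save("scene0",s["img"],None,1.5);save("side0",d["img"],None,1.5)
for f in(s,d): print(f["mtx"],ray(f,256,192))
st=sense();print(st["tcp_rot"],st["opening"],st["clock"])
E
```

```text
[[396.04891031   0.         258.77123363]
 [  0.         396.04891031 199.20529433]
 [  0.           0.           1.        ]] (array([1165.28049188,  978.85104116, 1005.97850869]), array([-0.45573075, -0.68547682, -0.56783009]))
[[415.09444962   0.         265.39372621]
 [  0.         415.09444962 196.43281706]
 [  0.           0.           1.        ]] (array([-542.52016079, -631.57561565, 1107.6020535 ]), array([ 0.67744146,  0.43752213, -0.59130995]))
[-3.14032264e+00  1.07286491e-07  2.59814914e-01] 1.0004470264398684 0.1
```

View pics/scene0.png

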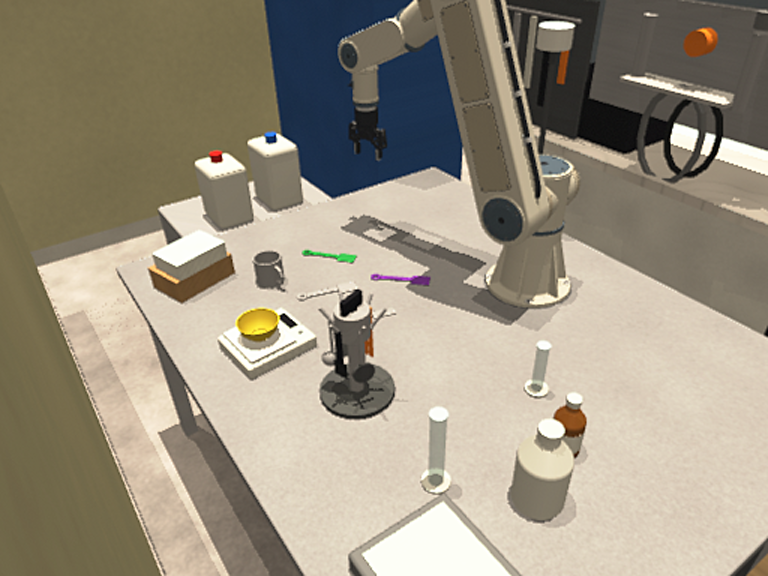

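View pics/side0.png

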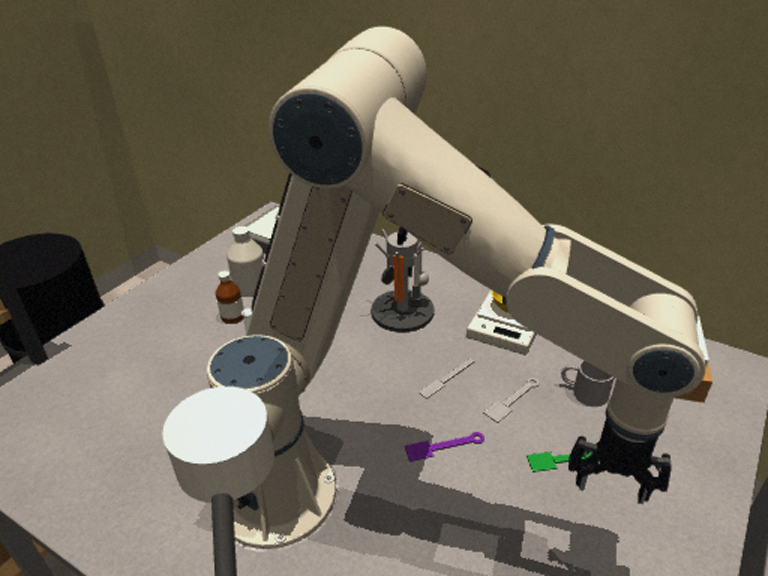

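Scene view: carousel at about (237,230) native, black bar (233,200), stand disc (238,260). The utensils are partly hidden behind it.

Candidates for the paddle in the side view, native pixels:
- Steel with ring: (341,266), eye near (355,255).
- Plain spatula: (298,252).
- Purple look-alike: (297,297).
- Green look-alike: (365,307).

I choose the steel one with the ring and will check it in a close crop.

```bash
python3 - <<'E'
from h import *
import pickle
s,d=pickle.load(open("f0.pkl","rb"))
def c(f,x0,y0,w,h,k): return cv2.resize(f["img"][y0:y0+h,x0:x0+w],(w*k,h*k),interpolation=cv2.INTER_CUBIC)
a=c(d,270,220,100,75,4)   # 400x300
b=c(s,195,185,80,60,5)    # 400x300 
e=c(d,240,145,66,50,6)[:300,:396]; e=cv2.copyMakeBorder(e,0,0,0,4,cv2.BORDER_CONSTANT)
g=c(s,195,228,80,60,5)
save("crops",np.vstack([np.hstack([a,b]),np.hstack([e,g])]))
E
```

```text
(no output)
```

View pics/crops.png

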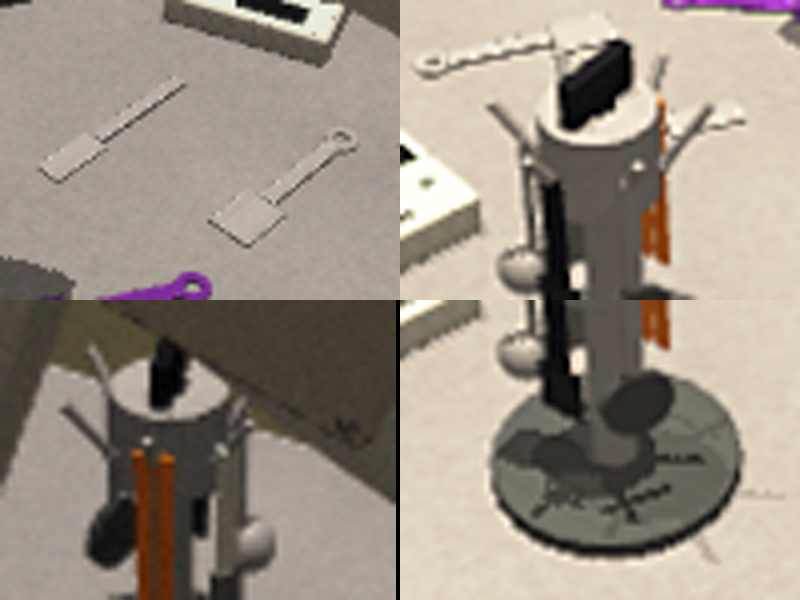

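```bash
python3 - <<'E'
from h import *
import pickle
np.set_printoptions(precision=1,suppress=True)
s,d=pickle.load(open("f0.pkl","rb"))
S=lambda x,y:((x-400)/5+195,y/5+185)
print("hub scene",onplane(s,*S(600,105),246),"hub side",onplane(d,240+168/6,145+88/6,246))
print("disc", onplane(s,238.2,260.4,16))
eye=onplane(d,355.5,254.8,3);bl=onplane(d,331.8,274.2,3);print("eye",eye,bl,np.linalg.norm(eye-bl),np.arctan2(*(eye-bl)[1::-1]))
print("eye scene",onplane(s,*S(432,64),3))
sp=[onplane(d,270+x/4,220+y/4,3) for x,y in((183,82),(75,158))];print("spat",sp)
# bar mask in scene: black pixels near knob
im=s["img"].astype(int).sum(2); m=np.zeros_like(im,np.uint8); m[190:213,222:245]=im[190:213,222:245]<110
n,l,st,c=cv2.connectedComponentsWithStats(m); i=1+st[1:,4].argmax(); ys,xs=np.where(l==i)
print(len(xs),xs.min(),xs.max(),ys.min(),ys.max(),"centroid on z263",onplane(s,xs.mean(),ys.mean(),263))
# two top ends
print([onplane(s,*S(*p),281) for p in((560,80),(578,80),(615,42),(631,45))])
E
```

```text
hub scene [654.8  86.4 246. ] hub side [650.2  79.1 246. ]
disc [662.8  96.5  16. ]
eye [ 576.1 -343.7    3. ] [ 442.1 -306.9    3. ] 138.94291177617328 -0.26806186001781873
eye scene [ 578.2 -338.1    3. ]
spat [array([ 571.1, -182.8,    3. ]), array([ 427.8, -141.4,    3. ])]
140 227 240 193 210 centroid on z263 [658.1  85.5 263. ]
[array([684.5,  90.3, 281. ]), array([675.4,  97. , 281. ]), array([634.4,  75.7, 281. ]), array([627.9,  84.6, 281. ])]
```

>>> send_rows([
  [[0.02, 0.03, 0.03, 0, 0, 0, 1], [0.02, 0.034, 0.025, 0, 0, 0, 1], [0.025, 0.034, 0.02, 0, 0, 0, 1], [0.025, 0.034, 0.02, 0, 0, 0, 1], [0.025, 0.034, 0.02, 0, 0, 0, 1], [0.025, 0.034, 0.02, 0, 0, 0, 1], [0.025, 0.034, 0.02, 0, 0, 0, 1], [0.025, 0.034, 0.02, 0, 0, 0, 1], [0.025, 0.034, 0, 0, 0, 0, 1], [0.025, 0.034, 0, 0, 0, 0, 1]],
])

```text
clock: 1.1
eef_pos: [401.3, -266.6, 423.9]
tcp_rot: [3.141, -0.001, 0.26]
contact_force: [1.4, 0.6, 0.5]
opening: 1.001
grasp_force: 0.0
```

>>> send_rows([
  [[0.026, 0.036, 0, 0, 0, 0, 1], [0.026, 0.036, 0, 0, 0, 0, 1], [0.026, 0.036, 0, 0, 0, 0, 1], [0.026, 0.036, 0, 0, 0, 0, 1], [0.026, 0.036, 0, 0, 0, 0, 1], [0.026, 0.036, 0, 0, 0, 0, 1], [0.026, 0.036, 0, 0, 0, 0, 1], [0.026, 0.036, 0, 0, 0, 0, 1], [0.026, 0.036, 0, 0, 0, 0, 1], [0.02, 0.02, 0, 0, 0, 0, 1]],
])

```text
clock: 2.1
eef_pos: [655.5, 78.9, 422.5]
tcp_rot: [-3.141, 0.001, 0.262]
contact_force: [0.2, -0.1, 0.1]
opening: 0.996
grasp_force: 0.0
```

```bash
cat >> h.py <<'E'
from scipy.spatial.transform import Rotation as Ro
def Ttool(st): 
    T=np.eye(4);T[:3,:3]=Ro.from_euler("xyz",st["tcp_rot"]).as_matrix();T[:3,3]=st["eef_pos"];return T
def wgrab():
    st=sense();f=grab_frame("wrist");f["T"]=Ttool(st)@np.array(f["T_tool_cam"],float);return f
def wray(f,u,v):
    K=f["mtx"];x=(u-K[0][2])/K[0][0];y=(v-K[1][2])/K[1][1];r=np.hypot(x,y)
    d=np.array([np.sin(r)*x/r,np.sin(r)*y/r,np.cos(r)]) if r>1e-9 else np.array([0,0,1.])
    return f["T"][:3,3],f["T"][:3,:3]@d
def wplane(f,u,v,z):
    o,d=wray(f,u,v);return o+d*(z-o[2])/d[2]
def wproj(f,P):
    c=(np.array(P,float).reshape(-1,3)-f["T"][:3,3])@f["T"][:3,:3];th=np.arctan2(np.hypot(c[:,0],c[:,1]),c[:,2]);ph=np.arctan2(c[:,1],c[:,0])
    K=f["mtx"];return np.stack([K[0][2]+K[0][0]*th*np.cos(ph),K[1][2]+K[1][1]*th*np.sin(ph)],1)
E
python3 - <<'E'
from h import *
import pickle
np.set_printoptions(precision=2,suppress=True)
f=wgrab();pickle.dump(f,open("w1.pkl","wb"));st=sense()
print(st["eef_pos"],st["tcp_rot"],st["clock"],st["contact_force"]);print(f["T_tool_cam"],f["mtx"],f["T"])
print(wproj(f,[[656,85,268],[656,85,16]]))
save("w1",f["img"],None,1.5)
E
```

```text
[657.46  80.88 421.7 ] [-3.14 -0.    0.26] 2.15 [-1.46  1.42 -0.97]
[[  -0.     -0.96   -0.29   74.68]
 [   1.     -0.     -0.     -0.53]
 [   0.     -0.29    0.96 -124.54]
 [   0.      0.      0.      1.  ]] [[297.32   0.   255.79]
 [  0.   297.32 189.1 ]
 [  0.     0.     1.  ]] [[  0.26  -0.92  -0.29 727.58]
 [ -0.97  -0.25  -0.07  98.66]
 [ -0.     0.29  -0.96 546.95]
 [  0.     0.     0.     1.  ]]
[[250.78 175.85]
 [253.3  140.52]]
```

View pics/w1.png

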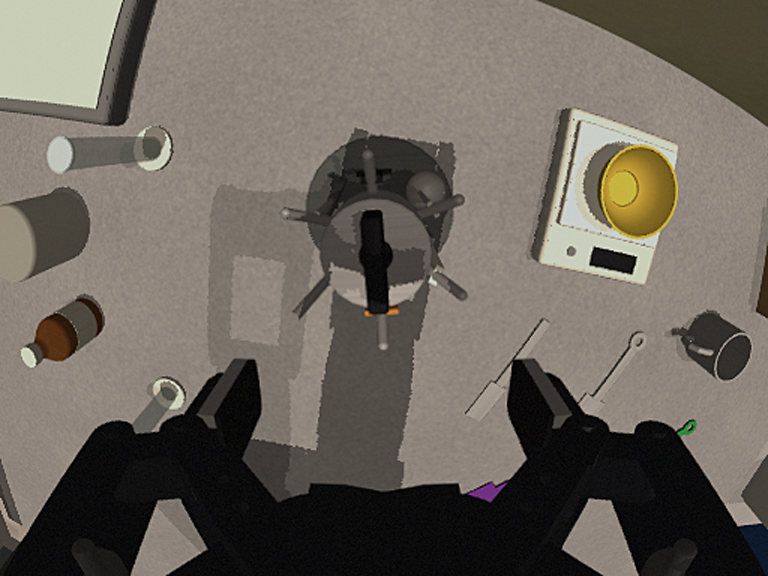

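```bash
python3 - <<'E'
from h import *
import pickle
np.set_printoptions(precision=1,suppress=True)
f=pickle.load(open("w1.pkl","rb"))
im=f["img"].astype(int).sum(2);m=np.zeros(im.shape,np.uint8);m[138:212,238:264]=im[138:212,238:264]<75
n,l,st,c=cv2.connectedComponentsWithStats(m);i=1+st[1:,4].argmax();ys,xs=np.where(l==i);print(st[i])
P=np.array([wplane(f,x,y,268) for x,y in zip(xs,ys)])[:,:2];c=P.mean(0);w,v=np.linalg.eigh(np.cov((P-c).T));a=v[:,1];print("bar",c,np.arctan(a[1]/a[0]),[((P-c)@v[:,k]).ptp() if hasattr(P,'ptp') else np.ptp((P-c)@v[:,k]) for k in(0,1)])
print("hub",[wplane(f,u/1.5,w/1.5,246) for u,w in((380,252),(326,252),(434,252),(378,198),(380,306))])
print("pegs",[wplane(f,u/1.5,w/1.5,249) for u,w in((383,346),(465,297),(300,314),(463,199),(285,213),(368,152))])
E
```

```text
[ 240  140   22   69 1011]
bar [659.   86.8] 0.3311995682645437 [np.float64(20.610266787017316), np.float64(68.706559826756)]
hub [array([659.2,  83.5, 246. ]), array([649.6, 119.9, 246. ]), array([669. ,  47.3, 246. ]), array([695.1,  94.4, 246. ]), array([620.8,  73.3, 246. ])]
pegs [array([592.1,  63.4, 249. ]), array([644. ,  16.7, 249. ]), array([600.7, 128. , 249. ]), array([710.2,  39.1, 249. ]), array([669.9, 153.5, 249. ]), array([723.6, 108.8, 249. ])]
```

>>> send_rows([
  [[0, 0.005, -0.03, 0, 0, 0.035, 1], [0, 0, -0.03, 0, 0, 0.036, 1], [0, 0, -0.03, 0, 0, 0, 1], [0, 0, -0.032, 0, 0, 0, 1], [0, 0, 0, 0, 0, 0, 1], [0, 0, 0, 0, 0, 0, 1]],
])

```text
clock: 2.75
eef_pos: [654.4, 80.8, 301.5]
tcp_rot: [-3.141, 0.001, 0.331]
contact_force: [-0.2, -0.7, 1.0]
opening: 1.001
grasp_force: 0.0
```

```bash
python3 - <<'E'
from h import *
np.set_printoptions(precision=1,suppress=True)
f=wgrab();import pickle;pickle.dump(f,open("w2.pkl","wb"))
g=wproj(f,[[657.4,85.6,263]])[0];print(g)
im=f["img"].astype(int).sum(2);m=(im<75).astype(np.uint8);n,l,st,c=cv2.connectedComponentsWithStats(m)
i=l[int(g[1])+np.arange(-3,4),int(g[0])];i=np.bincount(i).argmax();print(st[i]);ys,xs=np.where(l==i)
P=np.array([wplane(f,x,y,268) for x,y in zip(xs,ys)])[:,:2];c=P.mean(0);w,v=np.linalg.eigh(np.cov((P-c).T));a=v[:,1];print("bar",c,np.arctan(a[1]/a[0]))
save("w2",f["img"],None,1.2)
E
```

```text
[250.9 221.3]
[ 233  165   36  116 2978]
bar [658.3  86.7] 0.3302602075928214
```

View pics/w2.png

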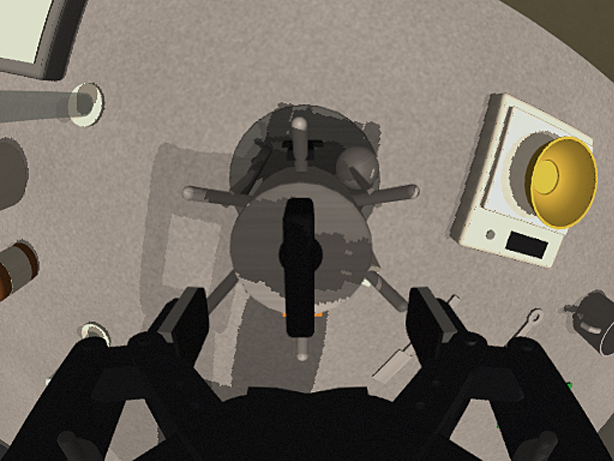

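Straight above the bar: it lies upright in the view at (250,221) native, with the fingers clear on either side. I descend, grip and turn.

>>> send_rows([
  [[0.004, 0.005, -0.011, 0, 0, 0, 1], [0, 0, -0.01, 0, 0, 0, 1], [0, 0, -0.01, 0, 0, 0, 1], [0, 0, 0, 0, 0, 0, 0], [0, 0, 0, 0, 0, 0, -0.5], [0, 0, 0, 0, 0, 0, -1], [0, 0, 0, 0, 0, 0, -1], [0, 0, 0, 0, 0, 0, -1], [0, 0, 0, 0, 0, 0, -1]],
], grip_force=40)

```text
clock: 3.7
eef_pos: [658.7, 86.2, 270.8]
tcp_rot: [-3.141, -0.001, 0.331]
contact_force: [-0.4, 0.8, 3.3]
opening: 0.156
grasp_force: 41.5
```

>>> send_rows([
  [[0, 0, 0, 0, 0, 0.09, -1], [0, 0, 0, 0, 0, 0.09, -1], [0, 0, 0, 0, 0, 0.09, -1], [0, 0, 0, 0, 0, 0.09, -1], [0, 0, 0, 0, 0, 0.09, -1], [0, 0, 0, 0, 0, 0.09, -1], [0, 0, 0, 0, 0, 0.09, -1], [0, 0, 0, 0, 0, 0.09, -1], [0, 0, 0, 0, 0, 0.09, -1], [0, 0, 0, 0, 0, 0.09, -1]],
])

```text
clock: 4.7
eef_pos: [657.6, 87.2, 270.8]
tcp_rot: [-3.139, -0.001, 1.235]
contact_force: [-6.7, 5.7, 5.9]
opening: 0.155
grasp_force: 42.0
```

>>> send_rows([
  [[0, 0, 0, 0, 0, 0.09, -1], [0, 0, 0, 0, 0, 0.06, -1], [0, 0, 0, 0, 0, 0, -1], [0, 0, 0, 0, 0, 0, -1], [0, 0, 0, 0, 0, 0, -0.5], [0, 0, 0, 0, 0, 0, 0], [0, 0, 0, 0, 0, 0, 1], [0, 0, 0, 0, 0, 0, 1], [0, 0, 0, 0, 0, 0, 1], [0, 0, 0.02, 0, 0, 0, 1]],
])

```text
clock: 5.7
eef_pos: [657.2, 85.7, 287.7]
tcp_rot: [-3.137, 0.002, 1.381]
contact_force: [0.3, 0.5, 0.3]
opening: 1.0
grasp_force: 0.0
```

>>> send_rows([
  [[0, 0, 0.03, 0, 0, 0, 1], [-0.02, -0.03, 0.03, 0, 0, -0.05, 1], [-0.02, -0.03, 0.03, 0, 0, -0.1, 1], [-0.02, -0.03, 0.03, 0, 0, -0.1, 1], [0, 0, 0, 0, 0, -0.1, 1], [0, 0, 0, 0, 0, -0.1, 1], [0, 0, 0, 0, 0, 0, 1], [0, 0, 0, 0, 0, 0, 1]],
])

```text
clock: 6.5
eef_pos: [598.5, -4.0, 410.1]
tcp_rot: [-3.141, 0.0, 0.934]
contact_force: [-0.9, -0.0, 0.1]
opening: 0.996
grasp_force: 0.0
```

```bash
python3 - <<'E'
from h import *
import pickle
f=wgrab();s=grab_frame("scene");d=grab_frame("side");pickle.dump((f,s,d),open("f3.pkl","wb"));st=sense();print(st["eef_pos"],st["tcp_rot"],st["clock"])
a=cv2.resize(s["img"][180:280,190:290],(400,400),interpolation=cv2.INTER_CUBIC);
b=cv2.resize(f["img"],(533,400))
save("f3",np.hstack([b[:,:400],a]))
E
```

```text
[598.60118705  -3.81662539 409.92569378] [-3.14113541e+00  3.21379977e-04  9.32888191e-01] 6.65
```

View pics/f3.png

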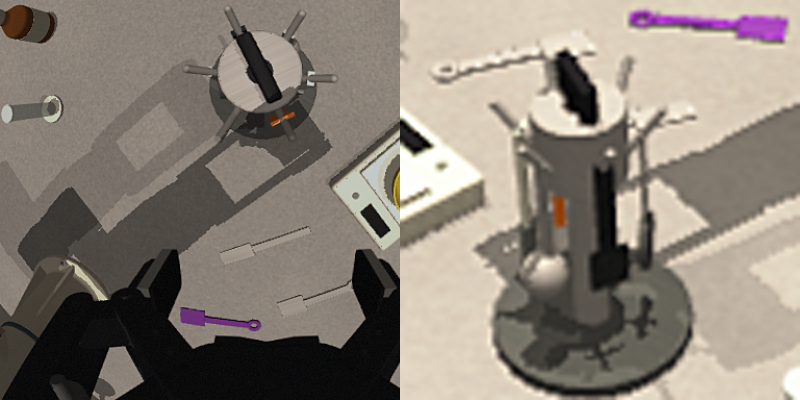

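The carousel is in its next click: the bare peg points to the robot, at (221,130) in the left half. Next, a closer look to measure its bend.

>>> send_rows([
  [[-0.018, 0, 0, 0, 0, -0.1, 1], [-0.016, 0.01, -0.02, 0, 0, -0.1, 1], [-0.016, 0.01, -0.025, 0, 0, -0.1, 1], [-0.016, 0.01, -0.025, 0, 0, -0.1, 1], [0, 0.01, -0.025, 0, 0, -0.1, 1], [0, 0.01, -0.025, 0, 0, -0.1, 1], [0, 0, 0, 0, 0, 0, 1], [0, 0, 0, 0, 0, 0, 1]],
])

```text
clock: 7.45
eef_pos: [532.7, 46.0, 290.5]
tcp_rot: [3.142, 0.001, 0.335]
contact_force: [0.1, -0.9, -0.6]
opening: 1.002
grasp_force: 0.0
```

```bash
python3 - <<'E'
from h import *
import pickle
np.set_printoptions(precision=1,suppress=True)
f=wgrab();pickle.dump(f,open("w4.pkl","wb"));st=sense();print(st["eef_pos"],st["tcp_rot"],st["clock"])
ax=np.array([657.4,85.6]);ps=0.332
def pp(s,dy=0):
    d=-np.array([np.cos(ps),np.sin(ps)]);q=np.array([-d[1],d[0]]);r=40+s*np.cos(.95993);return [*(ax+d*r+q*dy),200+s*np.sin(.95993)]
L=wproj(f,[pp(0),pp(60)]);print(L);c=L.mean(0).astype(int)
k=8;x0,y0=c[0]-50,c[1]-37
im=cv2.resize(f["img"][y0:y0+74,x0:x0+100],None,fx=k,fy=k,interpolation=cv2.INTER_CUBIC)
print(x0,y0)
for dy,col in((0,(255,0,0)),):
    Q=((wproj(f,[pp(30,dy),pp(60,dy)])-[x0,y0]+.5)*k).astype(int);cv2.line(im,tuple(map(int,Q[0])),tuple(map(int,Q[1])),col,1)
save("w4",im)
E
```

```text
[533.2  45.9 291.3] [ 3.1 -0.   0.3] 7.5
[[261.8  78. ]
 [263.2 133. ]]
212 68
```

View pics/w4.png

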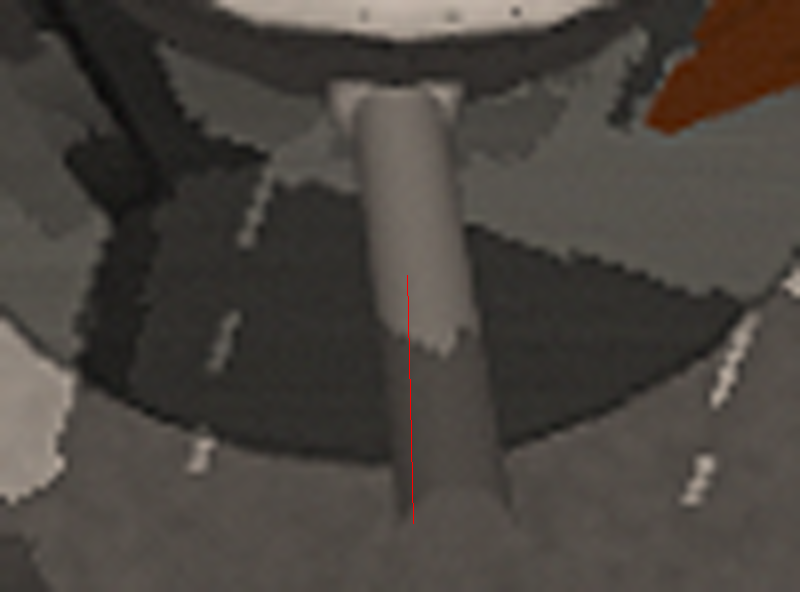

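>>> send_rows([
  [[0, -0.038, 0, 0, 0, -0.06, 1], [0, -0.038, 0, 0, 0, -0.06, 1], [0, -0.038, -0.01, 0, 0, -0.06, 1], [0, -0.038, -0.02, 0, 0, -0.06, 1], [0, -0.038, -0.02, 0, 0, -0.06, 1], [0, -0.038, -0.02, 0, 0, -0.06, 1], [0, -0.038, -0.02, 0, 0, -0.06, 1], [0, -0.038, -0.02, 0, 0, -0.06, 1], [0, -0.038, -0.02, 0, 0, -0.06, 1], [0.005, -0.035, -0.01, 0, 0, -0.06, 1]],
])

```text
clock: 8.5
eef_pos: [537.0, -333.6, 150.1]
tcp_rot: [3.141, 0.0, -0.27]
contact_force: [0.3, 0.3, -0.1]
opening: 1.0
grasp_force: 0.0
```

>>> send_rows([
  [[0, 0, 0, 0, 0, 0, 1], [0, 0, 0, 0, 0, 0, 1], [0, 0, 0, 0, 0, 0, 1]],
])

```text
clock: 8.8
eef_pos: [538.0, -330.8, 151.4]
tcp_rot: [3.141, -0.001, -0.268]
contact_force: [0.2, 0.5, -0.6]
opening: 1.0
grasp_force: 0.0
```

```bash
python3 - <<'E'
from h import *
import pickle
np.set_printoptions(precision=1,suppress=True)
g=pickle.load(open("w4.pkl","rb"))
ax=np.array([657.4,85.6]);ps=0.332;d=-np.array([np.cos(ps),np.sin(ps)]);q=np.array([-d[1],d[0]])
for u,v,z in((457,497,249),(395,90,203),(437,380,236),(408,190,214)):
    P=wplane(g,212+u/8-.5,68+v/8-.5,z);e=P[:2]-ax;print(P,"radial",e@d,"side",e@q)
print("q",q)
f=wgrab();pickle.dump(f,open("w5.pkl","wb"));st=sense();print(st["eef_pos"],st["tcp_rot"],st["clock"])
print(wproj(f,[[577,-341,3],[538,-330,3]]))
save("w5",f["img"],None,1.5)
E
```

```text
[589.8  59.1 249. ] radial 72.53051312403332 side 3.030743171145977
[618.6  73.  203. ] radial 40.76654600658007 side -0.6992489874635661
[596.6  62.5 236. ] radial 64.97562641270098 side 2.0096752637624116
[610.2  69.1 214. ] radial 50.0250861832429 side 0.2401486364027113
q [ 0.3 -0.9]
[ 538.  -330.5  151.4] [ 3.1 -0.  -0.3] 8.85
[[255.7 137.3]
 [255.4 179.7]]
```

View pics/w5.png

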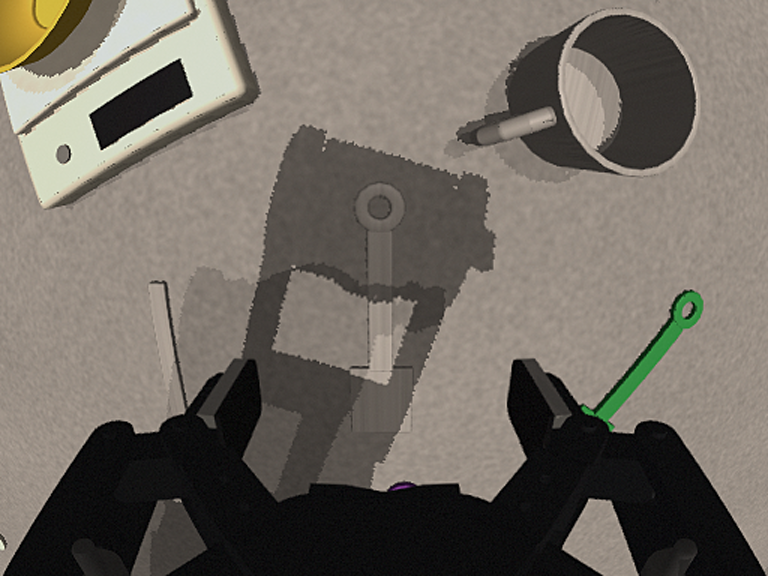

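```bash
python3 - <<'E'
from h import *
import pickle
np.set_printoptions(precision=1,suppress=True)
f=pickle.load(open("w5.pkl","rb"))
w=lambda u,v,z:wplane(f,u/1.5-.25,v/1.5-.25,z)
e=w(379.5,207.5,4.5);b=w(382,399,4);n=w(379.5,280,6);e2=w(379.5,207.5,6);print(e,b,np.linalg.norm(e-b),np.arctan2(*(e-b)[1::-1]),"green",w(590,415,3),"n",n)
h=np.array([w(380,235,6),w(380,360,6)]);print(h,np.arctan2(*(h[0]-h[1])[1::-1]))
dirn=(e-b)[:2]/np.linalg.norm((e-b)[:2]);print("neck",e[:2]-40*dirn)
E
```

```text
[ 577.2 -338.3    4.5] [ 447.2 -304.     4. ] 134.44744907566022 -0.2581344034629084 green [ 381.  -456.5    3. ] n [ 533.1 -326.1    6. ]
[[ 560.9 -334.1    6. ]
 [ 478.8 -311.3    6. ]] -0.27083402426739245
neck [ 538.5 -328.1]
```

>>> send_rows([
  [[0.001, 0.002, -0.035, 0, 0, 0, 1], [0, 0.001, -0.035, 0, 0, 0, 0.6], [0, 0, -0.03, 0, 0, 0, 0], [0, 0, -0.02, 0, 0, 0, -0.3], [0, 0, -0.012, 0, 0, 0, -0.3], [0, 0, 0, 0, 0, 0, -0.3], [0, 0, 0, 0, 0, 0, -0.3]],
], grip_force=50)

```text
clock: 9.55
eef_pos: [539.2, -327.8, 19.1]
tcp_rot: [3.141, -0.001, -0.268]
contact_force: [0.7, -0.2, 0.2]
opening: 0.348
grasp_force: 0.0
```

>>> send_rows([
  [[0, 0, 0, 0, 0, 0, -0.5], [0, 0, 0, 0, 0, 0, -1], [0, 0, 0, 0, 0, 0, -1], [0, 0, 0, 0, 0, 0, -1], [0, 0, 0, 0, 0, 0, -1]],
])

```text
clock: 10.05
eef_pos: [539.2, -328.2, 19.5]
tcp_rot: [3.141, -0.002, -0.269]
contact_force: [0.0, 2.1, 6.9]
opening: 0.16
grasp_force: 48.9
```

>>> send_rows([
  [[0, 0, 0.01, 0, 0, 0, -1], [0, 0, 0.02, 0, 0, 0, -1], [0, 0, 0.03, 0, 0, 0, -1], [0, 0, 0.04, 0, 0, 0, -1], [0, 0, 0.04, 0, 0, 0, -1], [0, 0, 0.04, 0, 0, 0, -1], [0, 0, 0.04, 0, 0, 0, -1], [0, 0, 0.02, 0, 0, 0, -1], [0, 0, 0, 0, 0, 0, -1], [0, 0, 0, 0, 0, 0, -1]],
])

```text
clock: 11.05
eef_pos: [538.2, -327.9, 258.3]
tcp_rot: [3.141, -0.0, -0.269]
contact_force: [-0.2, -0.2, -1.4]
opening: 0.16
grasp_force: 48.9
```

```bash
python3 - <<'E'
from h import *
import pickle
np.set_printoptions(precision=2,suppress=True)
f=wgrab();pickle.dump(f,open("w6.pkl","wb"));T=Ttool(sense())
P=[(T@[*p,1])[:3] for p in((40,0,15),(-97,0,15))];print(wproj(f,P),sense()["eef_pos"],sense()["opening"],sense()["contact_force"])
save("w6",f["img"],(180,60,440,240),3)
E
```

```text
[[256.3  172.55]
 [256.21 363.58]] [ 537.77 -327.61  257.19] 0.16234812843630156 [-0.63 -0.5  -1.58]
```

View pics/w6.png

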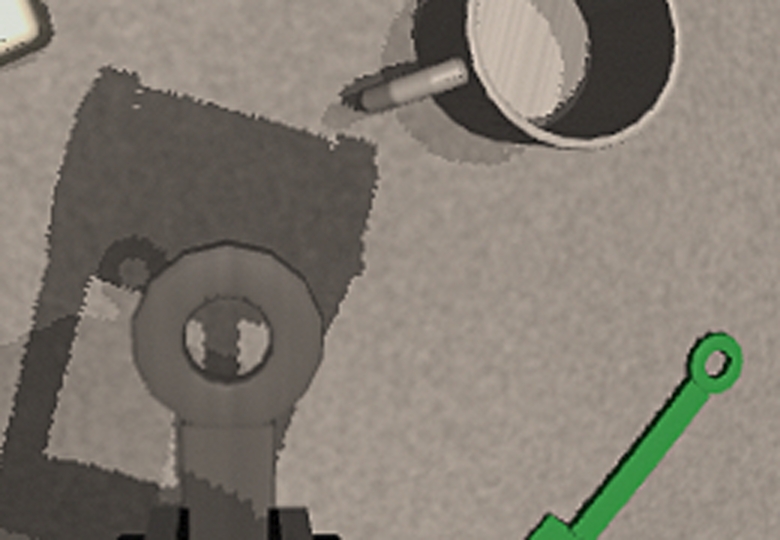

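Eye at (256,173) native, where the (40,0,15) mm tool offset predicts it. The grasp is square. Next come the waypoints.

```bash
cat > way.py <<'E'
from h import *
np.set_printoptions(precision=1,suppress=True)
ax=np.array([657.4,85.6]);ps=0.332;t=np.deg2rad(55)
d=-np.array([np.cos(ps),np.sin(ps)]);q=np.array([-d[1],d[0]])
def line(s,side=None):
    side=-0.8+.064*s if side is None else side
    return np.array([*(ax+d*(40+np.cos(t)*s)+q*side),200+np.sin(t)*s])
Rt=Ro.from_euler("z",ps)*Ro.from_euler("y",-(np.pi/2-t))*Ro.from_euler("x",np.pi)
def tcp(s): return line(s)-Rt.apply([40,0,15])
E
python3 - <<'E'
from way import *
import pickle
for s in(100,75,60,40,24,20):print(s,tcp(s),line(s))
print(Rt.as_euler("xyz").round(3),Rt.as_matrix()[:,2])
f=pickle.load(open("w1.pkl","rb"));print("cyl_short",wplane(f,168/1.5,390/1.5,5))
E
```

```text
100 [528.1  35.1 271.3] [567.2  48.6 281.9]
75 [541.1  41.3 250.8] [580.2  54.8 261.4]
60 [548.9  45.  238.5] [588.   58.5 249.1]
40 [559.4  49.9 222.1] [598.5  63.4 232.8]
24 [567.7  53.9 209. ] [606.8  67.4 219.7]
20 [569.8  54.9 205.7] [608.9  68.4 216.4]
[ 3.1 -0.6  0.3] [ 0.5  0.2 -0.8]
cyl_short [314.5 332.5   5. ]
```

>>> send_rows([
  [[0, 0.036, 0.004, 0, 0, 0.06, -1], [0, 0.036, 0.004, 0, 0, 0.06, -1], [0, 0.036, 0.004, 0, 0, 0.06, -1], [0, 0.036, 0.003, 0, 0, 0.06, -1], [0, 0.036, 0, 0, 0, 0.06, -1], [-0.002, 0.036, 0, 0, 0, 0.06, -1], [-0.002, 0.036, 0, 0, 0, 0.06, -1], [-0.002, 0.036, 0, 0, 0, 0.06, -1], [-0.002, 0.036, 0, 0, 0, 0.06, -1], [-0.002, 0.036, 0, 0, 0, 0.06, -1]],
])

```text
clock: 12.1
eef_pos: [527.3, 33.3, 271.4]
tcp_rot: [-3.141, 0.003, 0.333]
contact_force: [0.2, 0.2, -0.9]
opening: 0.158
grasp_force: 49.0
```

>>> send_rows([
  [[0, 0.001, 0, 0.033, -0.096, 0, -1], [0, 0, 0, 0.033, -0.096, 0, -1], [0, 0, 0, 0.033, -0.096, 0, -1], [0, 0, 0, 0.033, -0.096, 0, -1], [0, 0, 0, 0.033, -0.096, 0, -1], [0, 0, 0, 0.034, -0.097, 0, -1], [0, 0, 0, 0, 0, 0, -1], [0, 0, 0, 0, 0, 0, -1], [0, 0, 0, 0, 0, 0, -1]],
])

```text
clock: 13.0
eef_pos: [529.2, 33.0, 273.3]
tcp_rot: [-3.141, -0.608, 0.33]
contact_force: [-0.1, -0.6, -1.3]
opening: 0.158
grasp_force: 49.1
```

```bash
python3 - <<'E'
from way import *
import pickle
f=wgrab();s=grab_frame("scene");pickle.dump((f,s),open("w7.pkl","wb"));st=sense();T=Ttool(st)
print(st["eef_pos"],st["tcp_rot"],"want",tcp(100),Rt.as_euler("xyz"),st["opening"])
E=(T@[40,0,15,1])[:3];x0,y0=180,90
im=cv2.resize(f["img"][y0:y0+120,x0:x0+160],None,fx=5,fy=5,interpolation=cv2.INTER_CUBIC)
print(wproj(f,[E,line(60),line(20)]))
for p in wproj(f,[line(60),line(40),line(25)]): cv2.circle(im,tuple(int(v) for v in (p-[x0,y0]+.5)*5),3,(255,0,0),1)
save("w7",im)
E
```

```text
[529.4  33.2 273.6] [-3.1 -0.6  0.3] want [528.1  35.1 271.3] [ 3.1 -0.6  0.3] 0.16066138793198861
[[256.8 170.7]
 [248.8 157.7]
 [246.6 147.4]]
```

View pics/w7.png

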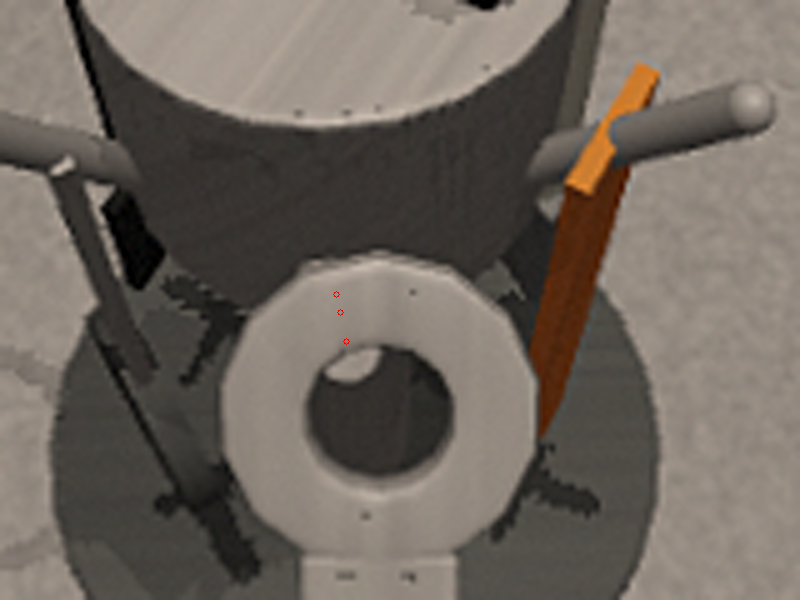

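Through the hole at crop (352,360) the lit flat end of the peg shows. Its centre at about (352,350) lies 1 mm right and low of my predicted (346,342). I correct by that and approach.

>>> send_rows([
  [[0.004, 0.003, -0.008, 0, 0, 0, -1], [0.004, 0.002, -0.008, 0, 0, 0, -1], [0.003, 0.002, -0.007, 0, 0, 0, -1], [0, 0, 0, 0, 0, 0, -1], [0, 0, 0, 0, 0, 0, -1]],
])

```text
clock: 13.6
eef_pos: [539.4, 40.2, 249.7]
tcp_rot: [-3.14, -0.609, 0.33]
contact_force: [-0.9, -0.2, -0.3]
opening: 0.162
grasp_force: 49.1
```

```bash
python3 - <<'E'
from way import *
f=wgrab();st=sense();T=Ttool(st);np.set_printoptions(precision=2,suppress=True)
print(st["eef_pos"],st["tcp_rot"],st["contact_force"])
c=wproj(f,[(T@[40,0,15,1])[:3]])[0];tip=wproj(f,[line(60)])[0];print("eye",c,"tip pred",tip)
g=cv2.cvtColor(f["img"],cv2.COLOR_RGB2GRAY);x,y=c.round().astype(int)
for r in range(y-18,y+19):print(r,*["%3d"%v for v in g[r,x-18:x+19]])
print(x-18)
E
```

```text
[539.54  40.04 250.08] [-3.14 -0.61  0.33] [ 0.72 -0.59 -1.21]
eye [257.41 171.03] tip pred [254.14 160.56]
153 142 141 143 145 144 145 144 143 144 140 141 139 140 141 145 143 142 140 135 134 133 135 136 139 141 142 142 144 145 145 145 144 144 143 144 147 148
154 141 140 145 142 146 143 142 144 142 140 139 138 138 140 142 140 139 137 133 131 133 136 135 140 140 141 142 142 143 144 144 143 145 142 144 145 149
155 139 142 140 142 142 143 143 141 140 139 136 136 139 139 142 141 138 134 133 132 130 135 136 138 139 140 140 143 141 145 142 141 144 142 141 145 146
156 141 141 140 143 142 141 142 143 140 136 137 137 135 138 143 137 134 132 130 128 132 131 136 138 138 137 141 141 142 141 142 141 140 141 141 145 147
157 138 139 138 141 140 141 141 142 139 137 136 133 133 132 133 131 130 124 122 124 127 129 133 135 137 137 137 140 141 142 141 138 141 138 142 145 145
158 138 139 137 141 140 141 142 142 133 130 128 128 124 120 120 115 107 106 110 110 116 120 128 128 130 136 139 138 140 143 142 141 140 139 141 142 146
159 136 136 138 139 141 140 139 138 130 119 111 111  98  80  76  57  48  48  55 
[... 3935 characters left out ...]
  79  75  73  85  91 100 110 113 116 121 130 145 153 152 149 146 144 142 143 141 143 142
186 138 141 140 141 147 151 156 160 157 141 129 121 123 125 120 114 111 111 112 116 120 120 118 128 145 155 156 151 149 147 145 144 142 141 143 142 143
187 137 138 139 142 145 146 150 155 160 158 152 144 143 145 136 132 124 117 128 133 136 141 141 154 163 159 150 148 148 145 143 142 141 142 142 144 142
188 139 140 139 142 143 144 146 149 150 155 158 163 165 173 164 161 154 147 154 156 160 164 164 165 160 150 146 144 146 143 143 140 139 141 140 142 142
189 137 137 140 140 141 144 146 144 146 149 151 155 158 166 173 177 177 174 165 157 154 152 151 152 151 146 146 144 146 142 143 141 141 141 139 143 140
239
```

>>> send_rows([
  [[0.0004, 0.0014, 0.0006, 0, 0, 0, -1], [0.0022, 0.0008, -0.0033, 0, 0, 0, -1], [0.0022, 0.0008, -0.0033, 0, 0, 0, -1], [0.0022, 0.0008, -0.0033, 0, 0, 0, -1], [0.0022, 0.0008, -0.0033, 0, 0, 0, -1], [0.0022, 0.0009, -0.0033, 0, 0, 0, -1], [0, 0, 0, 0, 0, 0, -1], [0, 0, 0, 0, 0, 0, -1]],
])

```text
clock: 14.45
eef_pos: [550.9, 45.5, 234.2]
tcp_rot: [-3.14, -0.61, 0.33]
contact_force: [-1.3, 0.1, -1.6]
opening: 0.158
grasp_force: 49.1
```

```bash
cat > chk.py <<'E'
from way import *
f=wgrab();st=sense();T=Ttool(st);np.set_printoptions(precision=2,suppress=True)
E=(T@[40,0,15,1])[:3];e=E-line(0,0);D=np.array([*(d*np.cos(t)),np.sin(t)]);U=np.array([*(-d*np.sin(t)),np.cos(t)])
print(st["eef_pos"],st["tcp_rot"],"F",st["contact_force"],"tq",st["wrist_torque"],"s",e@D,"q",e[:2]@q,"u",e@U)
c=wproj(f,[E])[0];print(c)
g=cv2.cvtColor(f["img"],cv2.COLOR_RGB2GRAY);x,y=c.round().astype(int)
print(x-19)
for r in range(y-21,y+18,2):print(r,*["%3d"%v for v in g[r,x-19:x+20]])
E
python3 chk.py
```

```text
[550.94  45.48 234.31] [-3.14 -0.61  0.33] F [ 0.31  0.16 -1.04] tq [-0.1   0.28 -0.02] s 55.36609808004593 q 3.287523457862083 u -0.7263854409574533
[257.24 171.42]
238
150 148 146 146 147 148 149 149 151 109 129 147 145 143 145 148 148 150 146 144 141 137 139 141 142 144 146 146 148 148 148 150 148 148 147 147 151 156 165 149
152 144 143 143 145 146 146 146 148 146 146 142 142 142 142 145 146 145 144 140 138 134 136 140 140 142 143 144 146 145 148 146 147 146 146 145 143 150 152 153
154 141 144 142 143 145 145 145 145 144 143 141 140 139 139 142 145 143 141 139 135 132 135 137 137 140 143 143 143 144 145 145 146 144 143 142 144 147 148 147
156 141 143 142 141 144 144 143 143 143 141 138 139 138 137 139 140 140 135 133 132 131 133 134 136 137 140 140 142 142 144 144 141 143 144 143 142 147 147 145
158 140 138 140 140 142 142 141 146 140 135 132 129 129 127 122 121 116 109 108 108 112 116 122 128 130 132 137 138 141 142 142 143 142 141 141 142 145 146 144
160 137 137 139 138 139 142 139 138 135 124  84  59  47  47  53  55  57  56  55  54  49  45  41  39  47 102 126 131 136 140 142 14
[... 1569 characters left out ...]
 138  95  51  39  46  83  96 135 148 144 144 143 145 143 144
182 141 142 142 144 150 130 112 103  88  61  45  48  45  40  53  94 120 129 135 134 137 127  90  78  49  37  69  95 102 109 142 150 145 144 145 144 144 143 142
184 142 141 141 141 147 151 153 139 127 117 105  89  72  58  56  47  41  41  38  40  41  47  54  54  56  80 108 123 141 154 154 147 145 143 143 142 144 142 141
186 140 140 139 141 141 146 152 159 162 157 141 130 125 128 127 115 109 104 105 102  97  94  95  95 106 143 158 158 152 151 146 145 144 145 142 142 143 143 140
188 139 140 141 140 142 146 147 148 151 154 156 160 167 166 173 165 162 156 147 160 159 160 166 165 166 160 151 147 145 147 145 144 142 143 141 142 143 142 139
```

The peg's end is inside the eye, well centred and without contact force. I keep sliding.

>>> send_rows([
  [[0.0021, 0.001, -0.0033, 0, 0, 0, -1], [0.0021, 0.001, -0.0033, 0, 0, 0, -1], [0.0021, 0.001, -0.0033, 0, 0, 0, -1], [0.0021, 0.001, -0.0033, 0, 0, 0, -1], [0.0021, 0.001, -0.0033, 0, 0, 0, -1], [0, 0, 0, 0, 0, 0, -1]],
])

```text
clock: 15.1
eef_pos: [561.5, 50.6, 217.2]
tcp_rot: [-3.14, -0.61, 0.33]
contact_force: [-0.1, -0.5, -1.4]
opening: 0.157
grasp_force: 49.1
```

```bash
python3 chk.py | head -3
```

```text
[561.41  50.58 217.47] [-3.14 -0.61  0.33] F [ 0.4  -0.21 -1.87] tq [-0.11  0.38 -0.  ] s 34.919055421416296 q 1.8774210031306686 u -0.9169147643542787
[257.15 171.4 ]
238
```

>>> send_rows([
  [[0.0021, 0.001, -0.0033, 0, 0, 0, -1], [0.0021, 0.001, -0.0033, 0, 0, 0, -1], [0.001, 0.0005, -0.0016, 0, 0, 0, -1], [0, 0, 0, 0, 0, 0, -1], [0, 0, 0, 0, 0, 0, -1]],
])

```text
clock: 15.65
eef_pos: [566.5, 53.0, 209.5]
tcp_rot: [-3.14, -0.61, 0.33]
contact_force: [-0.5, -0.2, -0.7]
opening: 0.164
grasp_force: 49.1
```

```bash
python3 chk.py | head -3; python3 -c "
from way import *
print(wproj(wgrab(),[line(60)]))"
```

```text
[566.51  53.01 209.58] [-3.14 -0.61  0.33] F [-0.23  0.34 -1.1 ] tq [-0.17  0.42 -0.02] s 25.251277871617056 q 1.2324398684454354 u -0.841669696799604
[257.06 171.44]
238
[[262.3 191.6]]
```

>>> send_rows([
  [[0, 0, 0, 0, 0, 0, -0.6], [0, 0, 0, 0, 0, 0, -0.4], [0, 0, 0, 0, 0, 0, -0.2], [0, 0, 0, 0, 0, 0, 0.2], [0, 0, 0, 0, 0, 0, 0.6], [0, 0, 0, 0, 0, 0, 0.6], [0, 0, 0, 0, 0, 0, 0.6], [0, 0, 0, 0, 0, 0, 0.6]],
])

```text
clock: 16.55
eef_pos: [566.7, 53.0, 209.7]
tcp_rot: [-3.141, -0.61, 0.33]
contact_force: [-0.1, -1.0, -0.0]
opening: 0.8
grasp_force: 0.0
```

```bash
cat > chk2.py <<'E'
from way import *
f=wgrab();st=sense();np.set_printoptions(precision=2,suppress=True)
print(st["eef_pos"],"F",st["contact_force"],st["opening"],st["clock"])
g=cv2.cvtColor(f["img"],cv2.COLOR_RGB2GRAY)
c=wproj(f,[line(24),line(60)]);print(c);x,y=c[0].round().astype(int)
print(x-50,y-50)
for r in range(y-50,min(y+60,384),4):print(r,*["%3d"%v for v in g[r,x-50:x+51:4]])
import cv2 as _; save("rel%d"%int(st["clock"]*100),f["img"])
E
python3 chk2.py
```

```text
[566.64  52.98 209.65] F [ 0.72 -0.54  0.09] 0.8004480285233723 16.6
[[255.9  169.56]
 [262.09 192.01]]
206 120
120  59  60  61  60  58  57  61  66  64  61  51  69  74  54  76  66  69  61  53  59  59  61  57  55  58  53
124  60  60  48  51  51  56  56  57  58  55  58  55  60  59  56  58  55  58  58  53  54  56  56  56  54  56
128  55  57  49  49  50  52  54  54  57  56  59  54  56  59  56  54  60  59  59  58  54  56  61  57  57  56
132  55  55  56  56  57  57  57  53  55  58  58  57  52  53  58  60  57  58  58  58  54  57  56  57  58  55
136  57  55  58  59  54  55  58  59  56  59  60  53  52  56  56  57  56  60  58  57  56  54  55  58  56  56
140  55  55  54  56  58  59  58  55  59  56  56  58  57  55  58  58  58  57  57  61  53  53  56  55  55  52
144  58  58  59  57  57  58  58  58  58  56  56  54  53  55  57  58  57  60  58  57  56  56  56  55  57  47
148  56  58  57  60  55  52  55  56  79 156 159 153 163 162 158 161  94  52  59  56  58  59  55  55  54  39
152  34  51  54  55  55  57  69 130 152 156 165 175 173 175 169 159 149 138  66  56  58  57  59  51  39  39
156  87  55  60 
[... 1335 characters left out ...]
  75 138 116  69  30  36  38  69  88  58  52  48  46
208  67  44  47  43  34  67  70  73  31  33  36  63  72  57  55  53  72  35  31  73  85  68  46  87  73  50
212  72  64  41  34  23  48  72  71  72  57  32  33  71  58  55  66  70  51  69  77  83  49  43  84  84  84
216  73  70  66  73  36  34  79  73  74  75  74  46  72  56  56  67  66  71  72  89  89  44  88  87  87  88
220  73  75  75  75  32  38  36  77  79  82  63  33  69  54  54  53  70  76  83  90  88  89  89  88  87  86
224  74  71  73  73  75  33  31  58  78 172 139 152  82  55  56  66  68 187 188 180 188  87  87  87  87  87
228  73  73  76  73  73  71  74  77  88  58  49  61  51  59  55  52  64  68  65  65  65  88  90  89  92  89
```

>>> send_rows([
  [[-0.0054, -0.0019, 0.0082, 0, 0, 0, 0.6], [-0.0108, -0.0037, 0.0164, 0, 0, 0, 0.6], [-0.0108, -0.0037, 0.0164, 0, 0, 0, 0.6], [-0.0162, -0.0056, 0.0246, 0, 0, 0, 0.6], [-0.0162, -0.0056, 0.0246, 0, 0, 0, 0.6], [-0.0162, -0.0056, 0.0246, 0, 0, 0, 0.6], [-0.0162, -0.0056, 0.0246, 0, 0, 0, 0.6], [0, 0, 0, 0, 0, 0, 0.6], [0, 0, 0, 0, 0, 0, 0.6], [0, 0, 0, 0, 0, 0, 0.6]],
])

```text
clock: 17.6
eef_pos: [474.7, 21.4, 348.0]
tcp_rot: [-3.14, -0.609, 0.33]
contact_force: [0.2, -0.0, -0.2]
opening: 0.798
grasp_force: 0.0
```

```bash
cat > bar.py <<'E'
from way import *
np.set_printoptions(precision=2,suppress=True)
a=wgrab();st=sense();print(st["clock"],st["eef_pos"],st["contact_force"])
# bar angle
im=a["img"].astype(int).sum(2);m=(im<75).astype(np.uint8);p=wproj(a,[[*ax,265]])[0].round().astype(int);n,l,s,c=cv2.connectedComponentsWithStats(m)
i=np.bincount(l[p[1]-4:p[1]+5,p[0]-4:p[0]+5].ravel())[1:].argmax()+1;print(p,s[i])
ys,xs=np.where(l==i);P=np.array([wplane(a,x,y,270)[:2] for x,y in zip(xs,ys)]);_,v=np.linalg.eigh(np.cov(P.T));print("bar",P.mean(0),np.arctan2(v[1,1],v[0,1])%np.pi,"want",ps+1.047)
g=cv2.cvtColor(a["img"],cv2.COLOR_RGB2GRAY);c=wproj(a,[line(20),line(60)]);print(c)
x,y=c[0].round().astype(int);print(x-30,y-20)
for r in range(y-20,y+70,3):print(r,*["%3d"%w for w in g[r,x-30:x+31:3]])
E
python3 bar.py; python3 -c "
from way import *
print(sense()['clock'])"
```

```text
17.65 [474.71  21.48 347.72] [ 0.12 -1.33  0.34]
[255  64] [ 225   43   61   49 1730]
bar [649.25  83.26] 1.2009188046769486 want 1.379
[[255.88 131.3 ]
 [258.62 135.85]]
226 111
111  50  52  53  52  46  47  49  54  50  48  53  52  49  55  52  49  53  53  49  51  96
114  60  51  51  51  52  55  49  46  52  53  48  48  51  54  53  52  57  52  51  49  87
117  57  51  51  53  48  50  51  51  51  50  53  51  54  53  50  55  53  51  50  51  47
120  48  51  48  49  53  51  52  50  47  46  46  47  48  52  53  52  54  51  50  43  74
123  34  51  51  51  54  51  45  96 147 150 156 152 152  71  48  53  50  52  48  44  97
126   6  52  50  51  51  51 122 130 108  72  55  74 109 132  67  51  51  52  50  34  32
129   5  66  49  49  51  63  77  57  63  58 102  55  62  56  93  47  49  49  26  36  39
132  77  62  71  54  49  68  64  61  51  75  99 100  46  60  63  49  50  75  43  37  39
135  77  70  63  64  62  51  60  61 103  51 142 143 145  60  55  70  73  74  76  31  53
138  39  45  63  53  66  64  55  61  64  53 150 142 148  50  42  76  77  74  78  75  52
141  64  38  28  28  73  69  30  47  90  
[... 1024 characters left out ...]
54  32  27  65  62  62 149 144 120  60  60  49  66  64  46  43  74  37  77  78
180  67  68  47  30  28  70  68  63  63  64  54  49  50  52  64  61  61  80  79  82  80
183  63  66  66  38  33  64  77  69  65  63  60  46  52  63  64  59  60  76  77  78  76
186  66  64  66  50  63  73  80  71  61  61  63  54  50  65  61  63  59  78  81  79  81
189  72  72  66  67  68  67  64  75  61  59  61  52  50  65  62  64  59  78  78  78  78
192  78  71  68  81  67  67  67  67  55  55  54  78  40  52  49  51  43  78  78  78  77
195  78  67  69  77  80  72  66  65  35  30  30  26  29  46  46  41  38  80  81  77  79
198  79  67  69  80  81  82  81  82  84  83  78  85  87  84  84  82  81  80  82  81  80
17.65
```

>>> send_rows([
  [[0, 0, 0, 0, 0, 0, 0.6], [0, 0, 0, 0, 0, 0, 0.6], [0, 0, 0, 0, 0, 0, 0.6], [0, 0, 0, 0, 0, 0, 0.6], [0, 0, 0, 0, 0, 0, 0.6], [0, 0, 0, 0, 0, 0, 0.6], [0, 0, 0, 0, 0, 0, 0.6], [0, 0, 0, 0, 0, 0, 0.6], [0, 0, 0, 0, 0, 0, 0.6], [0, 0, 0, 0, 0, 0, 0.6]],
])

```text
clock: 18.65
eef_pos: [474.8, 21.3, 349.1]
tcp_rot: [-3.141, -0.61, 0.33]
contact_force: [0.4, 0.1, -0.1]
opening: 0.804
grasp_force: 0.0
```

```bash
python3 - <<'E'
from way import *
np.set_printoptions(precision=1,suppress=True)
f=wgrab();f2=wgrab();s=grab_frame("scene");r=(slice(100,240),slice(200,310))
print("moving px",(np.abs(f["img"][r].astype(int)-f2["img"][r]).max(2)>40).sum())
def rad(u,v,R): # ray ∩ plane at radial R
    o,w=wray(f,u,v);k=(R-(o[:2]-ax)@d)/(w[:2]@d);return o+k*w
g=cv2.cvtColor(f["img"],cv2.COLOR_RGB2GRAY)
col=g[105:215,254:259].mean(1);print(col.astype(int))
print("rim at hub",rad(256,121.5,42))
print("ring row widths",[np.where(g[y,225:290]>100)[0][[0,-1]]+225 for y in(123,124,126,128)])
print("handle rows",g[160,235:280])
E
```

```text
moving px 2
[152 151 163 167 112  48  50  52  51  49  50  50  50  50  52  50  46  93
 158 155 157 120  54  58  68  93 103 101  96 108 119 124 125 129 129 122
 114  58  46  49  49  49  50  55  53  54  51  52  51  51  51  51  52  54
  57  56  57  57  54  55  55  54  54  57  60  59  58  55  53  50  52  70
  81  61  50  50  56  58  57  58  59  61  61  61  60  60  62  57  41  28
  30  39  63  79  82  80  77  78  79  79  79  81  80  80  82  80  81  63
  17  65]
rim at hub [618.   71.  222.5]
ring row widths [array([249, 287]), array([247, 287]), array([244, 266]), array([243, 267])]
handle rows [47 28 30 31 32 29 31 31 29 33 30 45 48 47 44 44 44 55 62 63 63 53 52 49
 50 48 47 59 63 69 47 41 40 44 38 40 39 43 44 42 45 42 41 40 39]
```

```bash
python3 -c "
from rig import *
print(sign_off())"
```

```text
the job is handed in; nothing more can be done
None
```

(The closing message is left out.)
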